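# Nest the tumbler and hold the cup box's swing-over flap at its balance point

## Robot

A 7-joint arm with a two-finger parallel gripper is mounted at the origin on the work surface. World frame = base frame: x ahead of the robot, y to its left, z up, the work surface at z = 0. Lengths are in mm, angles in rad, forces in N, time in s.
With the tool pointing down it reaches from about 400 to 850 mm from the base axis. Payload 10.4 kg.
Tool frame: the origin (TCP) lies midway between the tips of the shut fingers; the grasp point (between the pads) lies 19 mm behind it; z points along the fingers, y is the line along which they close (so a half turn about z gives the same grasp; the last joint's range is limited). The gripper opens to 87 mm and grips with 3 to 60 N. Pads are 19 mm wide; open, the fingers measure 117 mm over their backs; the gripper's body (75 mm by 190 mm) begins 51 mm behind the grasp point.
Start: joints at [-1.345, 0.332, -0.065, 1.46, 0.022, 1.35, -0.088], TCP at [153.886, 605.781, 222.576] pointing down, gripper open.
Joint ranges: [-2.6, 2.6], [-0.5, 2.12], [-1.47, 1.34], [0.16, 2.42], [-1.27, 4.41], [0.06, 2.06], [-2.6, 2.6]. Speed limits (rad/s): [2.22, 2.22, 2.79, 2.79, 3.14, 3.14, 3.14].

## Interface

Orientations are given as a unit quaternion [x, y, z, w].
In Python, from cell import robot, vision, recognise gives the robot as it stands.
- The arm moves only by the tool apply_moves, never from a script. Its argument "commands" is a list of rows, each a list of 7 numbers: the shift along the tool's x, y, z in m, then the turn, a rotation vector about the tool's x, y, z in rad, then the finger opening in m, from 0 to 0.087. In form: [[dx, dy, dz, ax, ay, az, gripper], ...]. A call has 1 to 20 rows; each row is the pose to reach, as a shift and turn from the pose commanded when the call began, along the tool's axes at that moment; what a row does not reach only later rows make up. A row lasts 1/10 s, in which the tool goes at most 50 mm and 8.59 degrees, less where a joint would pass 70% of its speed; a pose out of reach is approached as far as the arm can. A call with a gripper value outside its range is refused whole. The fingers move at their own pace and stop on an object; "grip_force" is the grip in N (left out, the last holds). Time passes only in rows, so rows that repeat a pose let the fingers close. It gives the time, the measured TCP pose, the force, the opening and the grip force at its end, in the units of the state.
- robot.get_state(): the state, without advancing time (a new reading comes with each control period).
- vision.capture(name): name is "scene" or "top"; returns a dict with "pixels" (384x512x3 uint8, blue, green, red), "fx", "fy", "cx", "cy" (pixels), "k1" (the pictures are not rectified: a ray, as slopes to the right and down, at radius r is drawn at 1 + k1 r^2 times it, then the intrinsics apply), "rvec" (rotation vector, rad) and "tvec" (3), from world to camera coordinates, as OpenCV has them. Camera axes: x right, y down, z forward; pixel columns grow to the right and rows downward; lengths in mm; the calibration is good to about 2 mm. A picture is of the moment at which its call begins. There is no depth.
- robot.hand_in(): hands the job in; it is judged then, once.
Trained networks look in a picture, given as the dict that the camera call returned (one of the last four; its "shot" number tells which), for a name from the list of things; names that differ only in an ending like _2 or _b are one class to them, and where a whole thing is asked for, a point or a joint stands for the part that bears it (a point fixed in the world has none). Each returns a list of dicts, best first, with "conf" (0 to 1); they miss things now and then, are a little off and sometimes report something else, mostly with a low value. They report only what shows in the picture. A call takes as long as a camera call. They do not tell look-alikes from the thing itself.
- recognise(picture, thing): "bbox" ([left, top, right, bottom] in pixels, round what is visible of it).
The state is a dict: "clock": time; "qpos": joint angles; "joint_vel": joint speeds; "joint_efforts": joint torques, N m; "tcp_pos": TCP position; "eef_rot": TCP orientation; "force": force on the tool from outside, world axes, zero at the start; "moment": the same for the moment, N m; "gripper_width": finger opening in mm; "gripper_force": force on a finger pad.
Only numpy, scipy, OpenCV 4.12 (cv2) and the standard library are available. Lean on these libraries where they do the work, as an engineer would, in place of code of your own. Each camera call takes 0.05 s, during which the arm holds its last target. There are 200 camera calls.

## Task

Nest the loose tumbler in the one that stands in the open compartment of the cup box, fully home and upright, and let go of it. Then grip the bar of the box's swing-over flap and swing the flap up to its balance point, standing straight up, so that both compartments are open for me to count the stock. Finish while still gripping the bar and holding the flap there, never let it go over towards the other side, and leave the other things on the table where they are.

Things in the scene. Friction and masses are not known exactly. Their poses are not given: they have to be found in the camera images.
- cup_loose: the loose stacking tumbler, white plastic, no handle, upright on the table, about 0.1 kg. 85 mm high: a tapered body (32 mm across at the foot, 53 mm at 60 mm height), then from 60 to 85 mm height a straight collar 66 mm across outside, 58 mm inside. Origin: centre of its underside, z up. Nested, its collar's underside lands on the twin's rim: origin 25 mm above the twin's.
- cup_in_box: the twin tumbler, same shape and size, standing loose and upright on the 5 mm floor of the cup box's open compartment, within 15 mm (x and y) of the compartment's centre. Origin: centre of its underside, z up. With the other nested in it, that one's whole 25 mm collar shows above this one's rim; side play about 2 mm.
- cupbox: the cup box, grey painted steel, fixed: 150 mm (its x) by 275 mm (its y) by 125 mm high, walls and floor 5 mm, open top, a full-height partition along its x axis through the middle. Origin: centre of its underside, z up. Two compartments, each 140 (x) by 130 mm (y): the open one on its -y side (centre y = -70 mm), the one the flap covers at the start on its +y side.
- flap (a joint): angle of the flap about its hinge (along the box's x, on top of the partition): 0 = level over the +y compartment (start), 1.571 = straight up, the balance point with the centre of mass right over the hinge, 3.142 = over the -y compartment. Aluminium plate 144 mm (along the hinge) by 132 by 4 mm, 0.25 to 0.45 kg; the hinge is almost frictionless, so let go it drops to one side or the other.
- flap_bar (a point): middle of the flap's handle, a round bar 12 mm thick, 110 mm long, parallel to the hinge, 185 mm from the hinge axis, held 45 mm beyond the plate's free edge by a thin arm at each end: fingers pass between bar and plate. Flap down: 131 mm high, 47 mm out past the box's +y wall; flap straight up: 316 mm high. Axes: x along the bar, y away from the hinge. It can turn between the fingers.
- flap_hinge (a point): middle of the hinge axis, fixed on the box, 131 mm above the table; axes as the box's.
- mug: bystander: white ceramic mug with a handle, 80 mm across, 95 mm high; origin at the centre of its underside
- pencil_pot: bystander: straight dark steel pencil pot, 72 mm across, 100 mm high; origin at the centre of its underside
- tape: bystander: roll of packing tape lying flat, 96 mm across, 48 mm high; origin at the centre of its underside
- stapler: bystander: stapler, 130 mm long (its x), 34 mm wide, about 45 mm high; origin at the centre of its underside
- punch: bystander: hole punch, 110 by 100 mm, about 75 mm high; origin at the centre of its underside
Not all that is in view belongs to the job. Leave any red look-alike of the cup_loose alone.

How it is judged:
By the outcome, as a careful person would: the job done as asked, in the order asked, and still so for the second after the job is handed in, while the arm keeps its last pose, push and grip.
It also fails if it takes over 56 s, if anything falls off the work surface, if the arm or the gripper's body presses on something with over 40 N, if the wrist force passes 120 N, or if a joint passes its speed limit or range.

## Working session

There is one attempt and no reset: what is moved stays moved. The work goes in short steps, Python scripts to look and compute and a tool call to move; the robot and the scene stay as the last step left them, time stands still between calls to the robot, and variables do not carry over. Pictures are saved under pics/ and viewed, at most 10 in all, crops included, and the job is handed in when it is done.

Besides the shell and the picture viewer there is one more tool, called after "Request:" by a JSON object that holds its "fn" and its "kwargs", one argument or row to a line. apply_moves: Moves the arm, as the interface text tells. Its arguments: {"type":"object","properties":{"commands":{"type":"array"},"grip_force":{"type":"number"}},"required":["commands"]}

```bash
mkdir -p pics; ls; python3 - <<'E'
from cell import robot, vision, recognise
import cv2,numpy as np
ims=[]
for n in("scene","top"):
    p=vision.capture(n);ims.append(p["pixels"]);cv2.imwrite(f"pics/{n}0.png",p["pixels"])
    print(n,{k:(np.round(v,4).tolist() if not np.isscalar(v) else v) for k,v in p.items() if k!="pixels"})
    for t in("cup_loose","cup_in_box","cupbox","flap","flap_bar","mug","pencil_pot","tape","stapler","punch"):
        print(t,[(np.round(d["bbox"]).astype(int).tolist(),round(d["conf"],2)) for d in recognise(p,t)][:4])
s=robot.get_state();print(s)
E
```

```text
pics
scene {'fx': 441.98564829644886, 'fy': 441.98564829644886, 'cx': 254.35939347982378, 'cy': 195.16372160155842, 'k1': -0.05780351483347167, 'rvec': [1.1894, 2.4392, -0.8858], 'tvec': [342.1217, -250.0897, 1657.9107], 'shot': 1}
cup_loose [([258, 150, 274, 179], 0.7)]
cup_in_box [([273, 191, 294, 218], 0.77), ([292, 191, 366, 246], 0.37)]
cupbox [([244, 171, 367, 266], 0.55)]
flap [([287, 184, 370, 248], 0.96)]
flap_bar [([292, 191, 366, 242], 0.77), ([164, 181, 203, 216], 0.72)]
mug [([162, 178, 203, 218], 0.63)]
pencil_pot [([162, 136, 188, 171], 0.58), ([161, 183, 203, 216], 0.37)]
tape [([174, 224, 210, 261], 0.88)]
stapler [([208, 117, 231, 149], 0.68)]
punch [([218, 265, 264, 318], 0.56)]
top {'fx': 393.46271881231996, 'fy': 393.46271881231996, 'cx': 252.12961658952767, 'cy': 192.47199429470987, 'k1': -0.06071131524386014, 'rvec': [2.1551, -2.1013, 0.1731], 'tvec': [-33.598, 547.3168, 1169.3014], 'shot': 2}
cup_loose [([266, 239, 288, 265], 0.85), ([303, 212, 321, 236], 0.58)]
cup_in_box [([221, 201, 244, 221], 0.97)]
cupbox [([137, 184, 256, 235], 0.92)]
flap [([136, 179, 2
[... 298 characters left out ...]
': array([-1.34459886,  0.33221746, -0.06473347,  1.46007095,  0.02162984,
        1.34988999, -0.08847899]), 'joint_vel': array([-0.00011931, -0.00083854, -0.00037967,  0.00150424, -0.00044966,
        0.00227451,  0.000996  ]), 'joint_efforts': array([ 1.07487027e-03, -6.23038960e+01,  2.48522608e-02, -3.90118575e+01,
       -6.12566038e-02,  3.11025640e-02,  1.67404885e-06]), 'tcp_pos': array([153.88000104, 605.79991853, 222.5785955 ]), 'eef_rot': array([1.24047467e-01, 9.92276284e-01, 5.49166895e-05, 4.80637615e-06]), 'force': array([-0.53484389,  0.34847395, -0.41849247]), 'moment': array([ 0.008085  ,  0.01484268, -0.02312923]), 'gripper_force': 0.0, 'gripper_width': 86.65696451356787}
```

View pics/scene0.png

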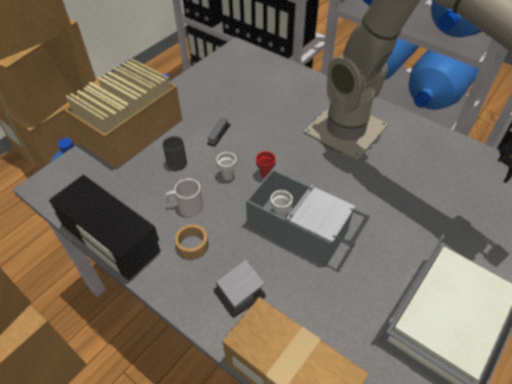

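View pics/top0.png

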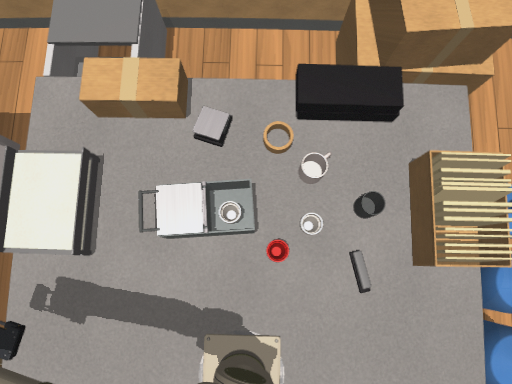

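The candidates for cup_loose are the white tumbler (top 312,224; scene 227,167) and the red look-alike (top 278,250; scene 265,163). The white one fits the description: white plastic, no handle. The box's open compartment is on the right in the top view, and the flap and bar are on the left (bar near column 141). Next I confirm with enlarged crops.

```bash
cat > h.py <<'E'
import numpy as np,cv2
from scipy.spatial.transform import Rotation as R
def proj(p,X):
    X=np.atleast_2d(np.asarray(X,float)); c=X@cv2.Rodrigues(np.array(p["rvec"],float))[0].T+np.array(p["tvec"],float)
    s=c[:,:2]/c[:,2:]; s=s*(1+p["k1"]*(s**2).sum(1,keepdims=True))
    return s*[p["fx"],p["fy"]]+[p["cx"],p["cy"]]
def back(p,uv,z):
    d0=(np.array(uv,float)-[p["cx"],p["cy"]])/[p["fx"],p["fy"]]; s=d0.copy()
    for _ in range(10): s=d0/(1+p["k1"]*(s@s))
    M=cv2.Rodrigues(np.array(p["rvec"],float))[0]; o=-M.T@np.array(p["tvec"],float); d=M.T@np.append(s,1)
    return o+d*(z-o[2])/d[2]
def circ(x,y,z,r,n=48):
    a=np.linspace(0,2*np.pi,n,endpoint=False); return np.c_[x+r*np.cos(a),y+r*np.sin(a),np.full(n,z)]
E
python3 - <<'E'
from h import *
from cell import vision
import pickle
P={n:vision.capture(n) for n in("scene","top")}
pickle.dump(P,open("P0.pkl","wb"))
a=P["top"]["pixels"][175:275,130:330]; cv2.imwrite("pics/ct.png",cv2.resize(a,None,fx=4,fy=4,interpolation=cv2.INTER_CUBIC))
a=P["scene"]["pixels"][140:270,210:375]; cv2.imwrite("pics/cs.png",cv2.resize(a,None,fx=4.5,fy=4.5,interpolation=cv2.INTER_CUBIC))
E
```

```text
(no output)
```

View pics/ct.png

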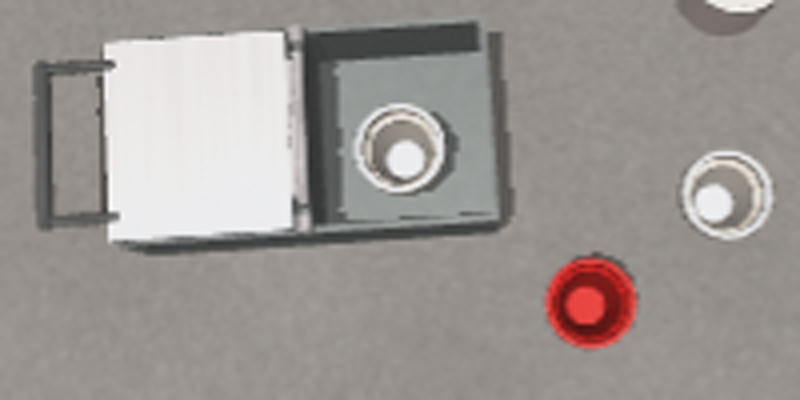

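View pics/cs.png

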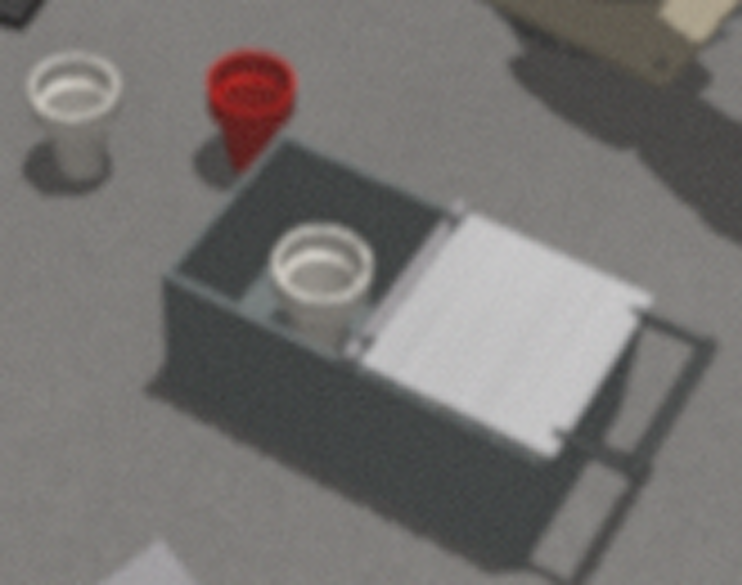

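The crops show the white loose tumbler at crop (727,195) of the top view, with no handle, so it is the right one. The red one is at (590,303), the twin's rim is at (401,148), and the bar runs from (42,64) to (44,228). Next I fit the poses.

```bash
cat >> h.py <<'E'
from scipy.optimize import minimize,least_squares
from scipy.ndimage import map_coordinates
def rim(ps,x0,z,r=33,ri=31,ro=36):
    def f(v):
        s=0
        for p in ps:
            g=cv2.GaussianBlur(cv2.cvtColor(p["pixels"],cv2.COLOR_BGR2GRAY).astype(float),(0,0),.6)
            S=lambda r:map_coordinates(g,proj(p,circ(v[0],v[1],z,r)).T[::-1],order=1).mean()
            s+=S(ro)-S(ri)
        return s/len(ps)
    best=min(((x0[0]+a,x0[1]+b) for a in range(-8,9,2) for b in range(-8,9,2)),key=f)
    m=minimize(f,best,method="Nelder-Mead",options=dict(initial_simplex=np.array(best)+[[0,0],[2,0],[0,2]])); return m.x,-m.fun
E
python3 - <<'E'
from h import *
import pickle
P=pickle.load(open("P0.pkl","rb"));T,S=P["top"],P["scene"]
ct=lambda u:(np.array(u)+.5)/4-.5+[130,175]
cs=lambda u:(np.array(u)+.5)/4.5-.5+[210,140]
for n,u,z in(("loose",(727,195),85),("inbox",(401,148),90),("red",(590,303),85)):
    x=back(T,ct(u),z)[:2];print(n,x.round(1),[ (a.round(1),round(b)) for a,b in(rim([T],x,z),rim([S],x,z),rim([T,S],x,z))])
tp={(72,140,133):(104,44),(-72,140,133):(110,242),(72,8,133):(284,31),(-72,8,133):(293,229),(55,185,131):(43,65),(-55,185,131):(44,226),(75,-137.5,125):(480,21),(-75,-137.5,125):(500,218)}
sp={(75,-137.5,125):(165,280),(-75,-137.5,125):(287,140),(-72,140,133):(652,300),(72,140,133):(548,458),(-55,185,131):(708,347),(55,185,131):(638,466)}
def f(v,which="ts"):
    c,s=np.cos(v[2]),np.sin(v[2]);r=[]
    for p,d,k,w in((T,tp,ct,"t"),(S,sp,cs,"s")):
        if w not in which: continue
        X=np.array(list(d),float);W=np.c_[v[0]+c*X[:,0]-s*X[:,1],v[1]+s*X[:,0]+c*X[:,1],X[:,2]]
        r.append(proj(p,W)-np.array([k(u) for u in d.values()]))
    return np.vstack(r).ravel()
x=back(T,ct((300,130)),131)
for w in("t","s","ts"):
    m=least_squares(f,[x[0],x[1],0],args=(w,));print(w,m.x.round(3),m.fun.round(1))
x,y,a=m.x;print("bar",x-185*np.sin(a),y+185*np.cos(a),"comp centre",x+70*np.sin(a),y-70*np.cos(a))
E
```

```text
loose [ 453.1 -197.5] [(array([ 453.9, -198.1]), 51), (array([ 453.8, -195.1]), 18), (array([ 453.8, -197.6]), 33)]
inbox [481.5  44.1] [(array([482.2,  45.7]), 57), (array([481.3,  47.8]), 39), (array([482. ,  46.3]), 46)]
red [371.6 -97.6] [(array([ 365.7, -117. ]), 0), (array([ 441.8, -117.4]), 8), (array([352.3, -81.1]), 0)]
t [4.88369e+02 1.14069e+02 9.20000e-02] [-0.4 -0.3 -0.6  0.   0.  -0.1  0.   0.3 -0.3  1.4  0.2 -0.9  1.3 -1.4
 -0.3  0.9]
s [4.90082e+02 1.18524e+02 1.01000e-01] [-0.9 -0.5 -1.2 -1.6  0.7 -0.7  1.5  0.2  0.4  0.1 -0.6  1.7]
ts [4.88773e+02 1.15903e+02 9.50000e-02] [-1.1 -0.3 -1.2  0.  -0.7 -0.2 -0.5  0.1 -0.9  1.4 -0.3 -0.9  0.6 -1.7
 -0.8  0.6 -1.2 -1.4 -1.4 -2.4  0.1 -1.1  0.6 -0.5 -0.3 -0.4 -1.4  1.1]
bar 471.20351606500486 300.0665198103144 comp centre 495.420823095275 46.219081296151685
```

Request:
{"fn": "apply_moves", "kwargs": {
  "commands": [
    [-0.04, -0.0265, 0, 0, 0, -0.1, 0.087],
    [-0.08, -0.053, 0, 0, 0, -0.2, 0.087],
    [-0.12, -0.0795, 0, 0, 0, -0.3, 0.087],
    [-0.16, -0.106, 0, 0, 0, -0.344, 0.087],
    [-0.2, -0.1325, 0, 0, 0, -0.344, 0.087],
    [-0.24, -0.159, 0, 0, 0, -0.344, 0.087],
    [-0.28, -0.1855, 0, 0, 0, -0.344, 0.087],
    [-0.32, -0.212, 0, 0, 0, -0.344, 0.087],
    [-0.36, -0.2385, 0, 0, 0, -0.344, 0.087],
    [-0.4, -0.265, 0, 0, 0, -0.344, 0.087],
    [-0.4085, -0.309, 0, 0, 0, -0.344, 0.087],
    [-0.417, -0.353, 0, 0, 0, -0.344, 0.087],
    [-0.4255, -0.397, 0, 0, 0, -0.344, 0.087],
    [-0.434, -0.441, 0, 0, 0, -0.344, 0.087],
    [-0.4425, -0.485, 0, 0, 0, -0.344, 0.087],
    [-0.451, -0.529, 0, 0, 0, -0.344, 0.087],
    [-0.4595, -0.573, 0, 0, 0, -0.344, 0.087],
    [-0.468, -0.617, 0, 0, 0, -0.344, 0.087],
    [-0.478, -0.661, 0, 0, 0, -0.344, 0.087],
    [-0.488, -0.704, 0, 0, 0, -0.344, 0.087]
  ],
  "grip_force": 15
}}

```text
clock: 3.2
tcp_pos: [453.1, -198.6, 222.9]
eef_rot: [-0.048, 0.999, 0.0, 0.001]
force: [0.7, -0.1, -0.2]
gripper_width: 87.3
gripper_force: 0.0
```

Request:
{"fn": "apply_moves", "kwargs": {
  "commands": [
    [0, 0, 0.03, 0, 0, 0, 0.087],
    [0, 0, 0.06, 0, 0, 0, 0.087],
    [0, 0, 0.09, 0, 0, 0, 0.087],
    [0, 0, 0.12, 0, 0, 0, 0.087],
    [0, 0, 0.14, 0, 0, 0, 0.087],
    [0, 0, 0.155, 0, 0, 0, 0.087],
    [0, 0, 0.16, 0, 0, 0, 0.087],
    [0, 0, 0.16, 0, 0, 0, 0.087],
    [0, 0, 0.16, 0, 0, 0, 0.087]
  ]
}}

```text
clock: 4.1
tcp_pos: [454.0, -196.9, 63.3]
eef_rot: [-0.048, 0.999, -0.0, 0.001]
force: [0.3, 0.3, -0.1]
gripper_width: 87.3
gripper_force: 0.0
```

Request:
{"fn": "apply_moves", "kwargs": {
  "commands": [
    [0, 0, 0, 0, 0, 0, 0.07],
    [0, 0, 0, 0, 0, 0, 0.06],
    [0, 0, 0, 0, 0, 0, 0.055],
    [0, 0, 0, 0, 0, 0, 0.055],
    [0, 0, 0, 0, 0, 0, 0.055],
    [0, 0, 0, 0, 0, 0, 0.055]
  ],
  "grip_force": 15
}}

```text
clock: 4.7
tcp_pos: [453.8, -196.7, 62.7]
eef_rot: [-0.048, 0.999, 0.0, 0.0]
force: [-0.7, 0.3, 4.2]
gripper_width: 66.5
gripper_force: 15.0
```

Request:
{"fn": "apply_moves", "kwargs": {
  "commands": [
    [0, 0, -0.03, 0, 0, 0, 0.055],
    [0, 0, -0.07, 0, 0, 0, 0.055],
    [0, 0, -0.11, 0, 0, 0, 0.055],
    [0, 0, -0.14, 0, 0, 0, 0.055],
    [0, 0, -0.155, 0, 0, 0, 0.055],
    [-0.004, 0.02, -0.16, 0, 0, 0, 0.055],
    [-0.011, 0.05, -0.16, 0, 0, 0, 0.055],
    [-0.018, 0.085, -0.16, 0, 0, 0, 0.055],
    [-0.026, 0.12, -0.16, 0, 0, 0, 0.055],
    [-0.034, 0.155, -0.16, 0, 0, 0, 0.055],
    [-0.042, 0.19, -0.16, 0, 0, 0, 0.055],
    [-0.047, 0.22, -0.16, 0, 0, 0, 0.055],
    [-0.0505, 0.234, -0.16, 0, 0, 0, 0.055],
    [-0.0515, 0.239, -0.16, 0, 0, 0, 0.055],
    [-0.0515, 0.239, -0.16, 0, 0, 0, 0.055],
    [-0.0515, 0.239, -0.16, 0, 0, 0, 0.055],
    [-0.0515, 0.239, -0.16, 0, 0, 0, 0.055]
  ]
}}

```text
clock: 6.4
tcp_pos: [482.1, 44.7, 222.6]
eef_rot: [-0.047, 0.999, 0.0, 0.0]
force: [0.7, 0.3, -1.5]
gripper_width: 66.6
gripper_force: 15.0
```

```bash
python3 - <<'E'
from h import *
from cell import vision,robot
s=robot.get_state();print(s["tcp_pos"],s["eef_rot"],s["gripper_width"],s["force"])
P={n:vision.capture(n) for n in("scene","top")}
a=P["top"]["pixels"][165:265,170:270]; b=P["scene"]["pixels"][110:250,220:360]
S=P["scene"];c=S["pixels"].copy()
cv2.imwrite("pics/hold.png",np.hstack([cv2.resize(b,(400,400),interpolation=2),cv2.resize(a,(400,400),interpolation=2)]))
x,y,z=s["tcp_pos"]
for n in P:
  for nm,X in(("held rim",circ(x,y,z+23,33)),("held foot",circ(x,y,z-62,16)),("twin rim",circ(482,46.5,90,33))):
    q=proj(P[n],X);print(n,nm,q.min(0).round(1),q.max(0).round(1))
E
```

```text
[482.10032426  44.65703408 222.58981993] [-4.65071572e-02  9.98917956e-01  6.80471905e-07  4.94089705e-05] 66.62881816191292 [ 0.68749482  0.29548746 -1.49237485]
scene held rim [270.  153.2] [294.1 170.6]
scene held foot [275.4 178.1] [286.5 186.4]
scene twin rim [269.7 189.6] [291.6 206.5]
top held rim [213.1 191.3] [238.7 216.8]
top held foot [222.3 202.6] [233.8 214. ]
top twin rim [217.9 200.4] [240.2 222.6]
```

View pics/hold.png

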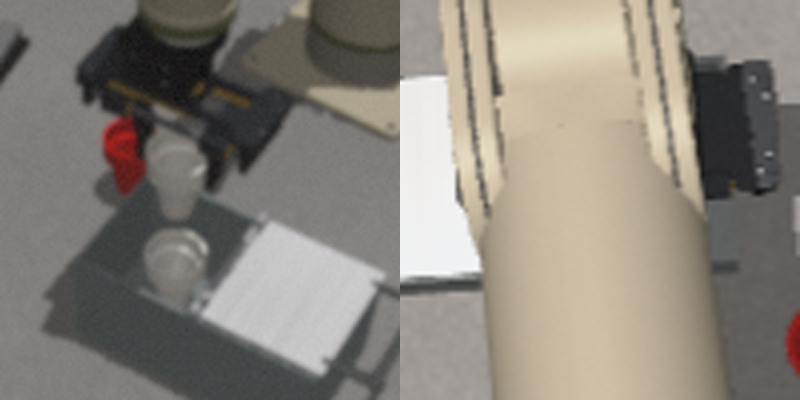

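The scene view shows the held tumbler upright above the twin: held rim centre at about (281.8,162), twin rim at about (281.7,198). It needs 2 mm more in y, then it can go down.

Request:
{"fn": "apply_moves", "kwargs": {
  "commands": [
    [0, 0.002, 0.02, 0, 0, 0, 0.055],
    [0, 0.002, 0.04, 0, 0, 0, 0.055],
    [0, 0.002, 0.06, 0, 0, 0, 0.055],
    [0, 0.002, 0.075, 0, 0, 0, 0.055],
    [0, 0.002, 0.09, 0, 0, 0, 0.055],
    [0, 0.002, 0.1, 0, 0, 0, 0.055],
    [0, 0.002, 0.11, 0, 0, 0, 0.055],
    [0, 0.002, 0.115, 0, 0, 0, 0.055],
    [0, 0.002, 0.12, 0, 0, 0, 0.055],
    [0, 0.002, 0.12, 0, 0, 0, 0.055]
  ]
}}

```text
clock: 7.5
tcp_pos: [481.7, 48.0, 102.2]
eef_rot: [-0.048, 0.999, -0.0, -0.0]
force: [-1.2, -0.3, -0.8]
gripper_width: 66.9
gripper_force: 15.0
```

Request:
{"fn": "apply_moves", "kwargs": {
  "commands": [
    [0, -0.001, 0.003, 0, 0, 0, 0.055],
    [0, -0.001, 0.006, 0, 0, 0, 0.055],
    [0, -0.001, 0.008, 0, 0, 0, 0.055],
    [0, -0.001, 0.0095, 0, 0, 0, 0.055],
    [0, -0.001, 0.0105, 0, 0, 0, 0.055],
    [0, -0.001, 0.0105, 0, 0, 0, 0.055],
    [0, -0.001, 0.0105, 0, 0, 0, 0.055]
  ]
}}

```text
clock: 8.2
tcp_pos: [482.5, 47.6, 92.7]
eef_rot: [-0.048, 0.999, 0.0, 0.001]
force: [-0.7, 0.2, 5.5]
gripper_width: 66.8
gripper_force: 15.0
```

Request:
{"fn": "apply_moves", "kwargs": {
  "commands": [
    [0, 0, 0.001, 0, 0, 0, 0.055],
    [0, 0, 0.001, 0, 0, 0, 0.055],
    [0, 0, 0.001, 0, 0, 0, 0.07],
    [0, 0, 0.001, 0, 0, 0, 0.078],
    [0, 0, 0.001, 0, 0, 0, 0.078],
    [0, 0, 0.001, 0, 0, 0, 0.078],
    [0, 0, -0.01, 0, 0, 0, 0.078],
    [0, 0, -0.025, 0, 0, 0, 0.078],
    [0, 0, -0.05, 0, 0, 0, 0.078],
    [0, 0, -0.08, 0, 0, 0, 0.078],
    [0, 0, -0.11, 0, 0, 0, 0.078],
    [0, 0.04, -0.14, 0, 0, 0, 0.078],
    [0, 0.08, -0.15, 0, 0, 0, 0.078],
    [0, 0.125, -0.15, 0, 0, 0, 0.078],
    [0, 0.17, -0.15, 0, 0, 0, 0.078],
    [0, 0.21, -0.15, 0, 0, 0, 0.078],
    [0, 0.24, -0.15, 0, 0, 0, 0.078],
    [0, 0.24, -0.15, 0, 0, 0, 0.078]
  ]
}}

```text
clock: 10.0
tcp_pos: [457.3, 290.6, 242.3]
eef_rot: [-0.051, 0.999, 0.0, -0.0]
force: [-1.4, 0.0, -0.9]
gripper_width: 78.0
gripper_force: 0.0
```

```bash
python3 - <<'E'
from h import *
from cell import vision,robot
s=robot.get_state();print(s["tcp_pos"],s["eef_rot"],s["gripper_width"],s["force"])
P={n:vision.capture(n) for n in("scene","top")}
a=P["top"]["pixels"][165:265,130:265]; b=P["scene"]["pixels"][140:240,230:380]
cv2.imwrite("pics/nest.png",np.vstack([cv2.resize(b,(450,300),interpolation=2),cv2.resize(a,(450,300),interpolation=2)]))
for n in P: print(n,rim([P[n]],(482,47.5),115))
for n in P:
  q=proj(P[n],circ(482,47.5,115,33));print(n,q.min(0).round(1),q.max(0).round(1))
E
```

```text
[457.33348914 290.6283003  242.25985165] [-5.07872995e-02  9.98709357e-01  4.48358534e-04 -2.62140850e-04] 77.97501908615712 [-1.3983958   0.03303365 -0.85640422]
scene (array([481.45917158,  49.03982645]), np.float64(42.305219326642444))
top (array([482.13320806,  46.71027545]), np.float64(56.30233320038832))
scene [270.1 184.4] [292.3 201.4]
top [216.8 199.1] [239.6 221.7]
```

View pics/nest.png

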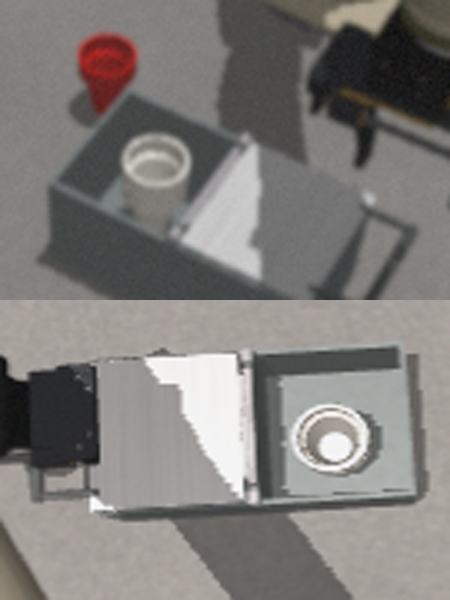

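The tumblers are nested: the rim is at z=115 in both views (scene crop (155,160), top crop (330,440)), upright and released. Now for the bar.

Request:
{"fn": "apply_moves", "kwargs": {
  "commands": [
    [-0.007, 0.004, 0, 0, 0, 0, 0.04],
    [-0.015, 0.008, 0, 0, 0, 0, 0.04],
    [-0.015, 0.008, 0.02, 0, 0, 0, 0.04],
    [-0.015, 0.008, 0.045, 0, 0, 0, 0.04],
    [-0.015, 0.008, 0.06, 0, 0, 0, 0.04],
    [-0.015, 0.008, 0.07, 0, 0, 0, 0.04],
    [-0.015, 0.008, 0.07, 0, 0, 0, 0.04],
    [-0.015, 0.008, 0.07, 0, 0, 0, 0.04]
  ]
}}

```text
clock: 10.9
tcp_pos: [473.9, 295.4, 172.7]
eef_rot: [-0.047, 0.999, 0.0, 0.0]
force: [-0.5, 0.3, 0.2]
gripper_width: 40.3
gripper_force: 0.0
```

```bash
python3 - <<'E'
from h import *
from cell import vision,robot
s=robot.get_state();print(s["tcp_pos"],s["eef_rot"],s["gripper_width"],s["force"])
p=vision.capture("scene");b=p["pixels"][160:280,270:390].copy()
b=cv2.resize(b,(600,600),interpolation=2)
x,y,z=s["tcp_pos"];M=R.from_quat(s["eef_rot"]).as_matrix()
for w in(-20,20):
    for dz in (0,):
        q=proj(p,s["tcp_pos"]+M@[0,w,dz]);print(w,q)
for X in((471.2-55,300-5.2,131),(471.2+55,300+5.2,131)): 
    q=proj(p,X)[0];print(q);cv2.circle(b,tuple(((q-[270,160]+.5)*5-.5).astype(int)),3,(0,0,255),1)
cv2.imwrite("pics/bar.png",b)
E
```

```text
[473.91635871 295.39544366 172.74799019] [-4.73083593e-02  9.98880245e-01  2.39228822e-04  3.42319487e-04] 40.29371524995142 [-0.54061521  0.34048559  0.23748828]
-20 [[352.29403532 217.49273885]]
20 [[366.09252864 223.96114284]]
[366.6942616  216.27067762]
[349.87469299 244.33634445]
```

View pics/bar.png

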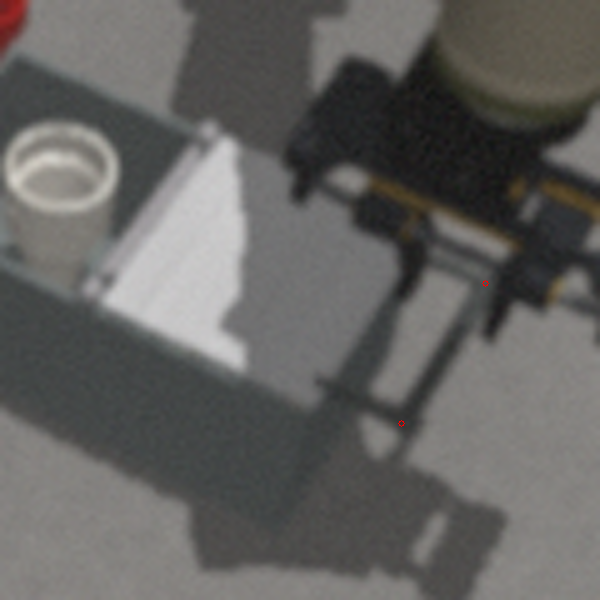

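The bar runs from about (487,285) to (405,420) in the crop, with the fingers straddling it and sitting about 6 mm short in y. I correct that and descend.

Request:
{"fn": "apply_moves", "kwargs": {
  "commands": [
    [0, 0.003, 0, 0, 0, 0, 0.04],
    [0, 0.006, 0, 0, 0, 0, 0.04],
    [0, 0.006, 0.015, 0, 0, 0, 0.04],
    [0, 0.006, 0.03, 0, 0, 0, 0.04],
    [0, 0.006, 0.042, 0, 0, 0, 0.04],
    [0, 0.006, 0.052, 0, 0, 0, 0.04],
    [0, 0.006, 0.058, 0, 0, 0, 0.04],
    [0, 0.006, 0.061, 0, 0, 0, 0.04],
    [0, 0.006, 0.061, 0, 0, 0, 0.04],
    [0, 0.006, 0.061, 0, 0, 0, 0.04]
  ]
}}

```text
clock: 11.95
tcp_pos: [473.0, 301.6, 111.5]
eef_rot: [-0.048, 0.999, 0.0, 0.0]
force: [-0.1, 0.0, 1.1]
gripper_width: 40.5
gripper_force: 0.0
```

Request:
{"fn": "apply_moves", "kwargs": {
  "commands": [
    [0, 0, 0, 0, 0, 0, 0.025],
    [0, 0, 0, 0, 0, 0, 0.015],
    [0, 0, 0, 0, 0, 0, 0.005],
    [0, 0, 0, 0, 0, 0, 0.005],
    [0, 0, 0, 0, 0, 0, 0.005],
    [0, 0, 0, 0, 0, 0, 0.005]
  ],
  "grip_force": 10
}}

```text
clock: 12.55
tcp_pos: [473.0, 299.3, 111.0]
eef_rot: [-0.047, 0.999, -0.001, -0.0]
force: [-1.8, -6.7, 5.1]
gripper_width: 11.5
gripper_force: 10.0
```

Request:
{"fn": "apply_moves", "kwargs": {
  "commands": [
    [0, -0.0023, 0, 0, 0, 0, 0.005],
    [0, -0.0023, 0, 0, 0, 0, 0.005],
    [0, -0.0032, -0.0185, 0, 0, 0, 0.005],
    [0, -0.006, -0.0368, 0, 0, 0, 0.005],
    [0, -0.0106, -0.0547, 0, 0, 0, 0.005],
    [0, -0.0169, -0.072, 0, 0, 0, 0.005],
    [0, -0.0249, -0.0887, 0, 0, 0, 0.005],
    [0, -0.0346, -0.1045, 0, 0, 0, 0.005],
    [0, -0.0458, -0.1192, 0, 0, 0, 0.005],
    [0, -0.0584, -0.1327, 0, 0, 0, 0.005],
    [0, -0.0723, -0.1449, 0, 0, 0, 0.005],
    [0, -0.0873, -0.1557, 0, 0, 0, 0.005],
    [0, -0.1034, -0.1649, 0, 0, 0, 0.005],
    [0, -0.1203, -0.1724, 0, 0, 0, 0.005],
    [0, -0.1203, -0.1724, 0, 0, 0, 0.005],
    [0, -0.1203, -0.1724, 0, 0, 0, 0.005]
  ],
  "grip_force": 25
}}

```text
clock: 14.15
tcp_pos: [484.0, 183.2, 285.6]
eef_rot: [-0.048, 0.999, 0.002, 0.001]
force: [-4.9, 5.2, 11.5]
gripper_width: 11.5
gripper_force: 25.0
```

Request:
{"fn": "apply_moves", "kwargs": {
  "commands": [
    [0.001, 0, -0.0025, 0, 0, 0, 0.005],
    [0.001, -0.0087, -0.0055, 0, 0, 0, 0.005],
    [0.001, -0.0175, -0.0083, 0, 0, 0, 0.005],
    [0.001, -0.0265, -0.0105, 0, 0, 0, 0.005],
    [0.001, -0.0356, -0.0124, 0, 0, 0, 0.005],
    [0.001, -0.0447, -0.0137, 0, 0, 0, 0.005],
    [0.001, -0.0539, -0.0146, 0, 0, 0, 0.005],
    [0.001, -0.059, -0.015, 0, 0, 0, 0.005],
    [0.001, -0.0613, -0.015, 0, 0, 0, 0.005],
    [0.001, -0.0613, -0.015, 0, 0, 0, 0.005],
    [0.001, -0.0613, -0.015, 0, 0, 0, 0.005],
    [0.001, -0.0613, -0.015, 0, 0, 0, 0.005]
  ]
}}

```text
clock: 15.35
tcp_pos: [488.9, 120.8, 298.5]
eef_rot: [-0.048, 0.999, 0.0, -0.0]
force: [0.6, 0.7, 4.9]
gripper_width: 10.9
gripper_force: 25.0
```

```bash
python3 - <<'E'
from h import *
from cell import vision,robot
for i in range(3):
    p=vision.capture("scene");s=robot.get_state();print(s["tcp_pos"].round(1),s["gripper_width"].round(1),s["force"].round(1),s["moment"].round(2))
x0,y0,a=490.5,115.1,.095
b=p["pixels"][100:260,230:390];b=cv2.resize(b,(600,600),interpolation=cv2.INTER_CUBIC);k=600/160
def dr(X,col):
    q=((proj(p,X)-[230,100]+.5)*k-.5).astype(np.int32);cv2.polylines(b,[q.reshape(-1,1,2)],True,col,1)
for th,col in((1.571,(0,0,255)),(1.50,(0,255,0))):
    W=[]
    for X,r in((-72,8),(72,8),(72,140),(-72,140)):
        yy=r*np.cos(th);W.append((x0+X*np.cos(a)-yy*np.sin(a),y0+X*np.sin(a)+yy*np.cos(a),131+r*np.sin(th)))
    dr(W,col)
cv2.imwrite("pics/up.png",b)
E
```

```text
Traceback (most recent call last):
AttributeError: 'float' object has no attribute 'round'
```

```bash
cat > up.py <<'E'
from h import *
from cell import vision,robot
import sys
for i in range(4):
    p=vision.capture("scene");s=robot.get_state();print(s["clock"],s["tcp_pos"].round(1),round(s["gripper_width"],1),s["force"].round(1))
x0,y0,a=490.5,115.1,.095
b=p["pixels"][100:260,230:390];b=cv2.resize(b,(600,600),interpolation=cv2.INTER_CUBIC);k=600/160
def dr(X,col):
    q=((proj(p,X)-[230,100]+.5)*k-.5).astype(np.int32);cv2.polylines(b,[q.reshape(-1,1,2)],True,col,1)
for th,col in((1.571,(0,0,255)),(1.50,(0,255,0))):
    W=[]
    for X,r in((-72,8),(72,8),(72,140),(-72,140)):
        yy=r*np.cos(th);W.append((x0+X*np.cos(a)-yy*np.sin(a),y0+X*np.sin(a)+yy*np.cos(a),131+r*np.sin(th)))
    dr(W,col)
cv2.imwrite(sys.argv[1],b)
E
python3 up.py pics/up.png
```

```text
15.45 [488.9 120.8 298.5] 10.8 [0.8 0.7 4. ]
15.5 [488.9 120.8 298.4] 11.2 [0.5 1.4 4.6]
15.55 [488.9 120.7 298.5] 11.3 [0.5 0.3 5.3]
15.6 [488.9 120.7 298.5] 11.0 [1.  1.5 4.8]
```

View pics/up.png

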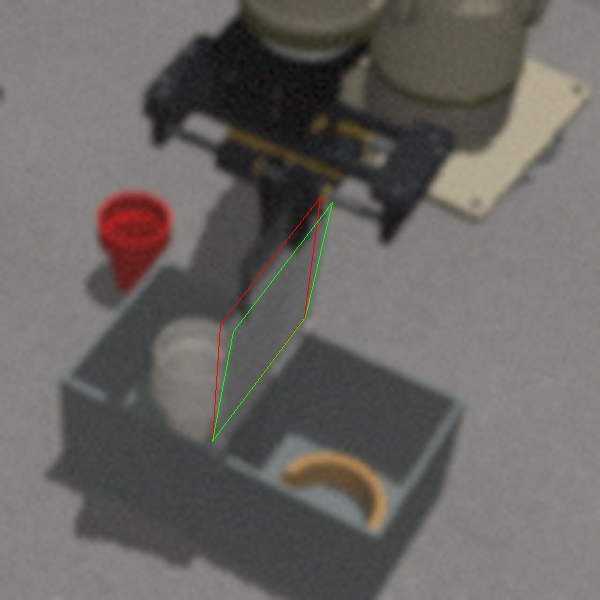

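Request:
{"fn": "apply_moves", "kwargs": {
  "commands": [
    [0, -0.002, 0, 0, 0, 0, 0.005],
    [0, -0.004, 0, 0, 0, 0, 0.005],
    [0, -0.005, 0, 0, 0, 0, 0.005],
    [0, -0.005, 0, 0, 0, 0, 0.005],
    [0, -0.005, 0, 0, 0, 0, 0.005],
    [0, -0.005, 0, 0, 0, 0, 0.005],
    [0, -0.005, 0, 0, 0, 0, 0.005],
    [0, -0.005, 0, 0, 0, 0, 0.005]
  ]
}}

```text
clock: 16.4
tcp_pos: [489.4, 115.6, 298.4]
eef_rot: [-0.048, 0.999, 0.0, -0.0]
force: [-0.2, 0.2, 4.6]
gripper_width: 11.0
gripper_force: 25.0
```

```bash
python3 up.py pics/up2.png
```

```text
16.45 [489.4 115.6 298.4] 11.0 [-0.6  0.9  5.5]
16.5 [489.4 115.6 298.4] 11.3 [-0.1  1.2  5.7]
16.55 [489.4 115.6 298.4] 11.0 [-1.2  0.8  5.8]
16.6 [489.4 115.6 298.4] 10.9 [-0.7  0.5  3.4]
```

View pics/up2.png

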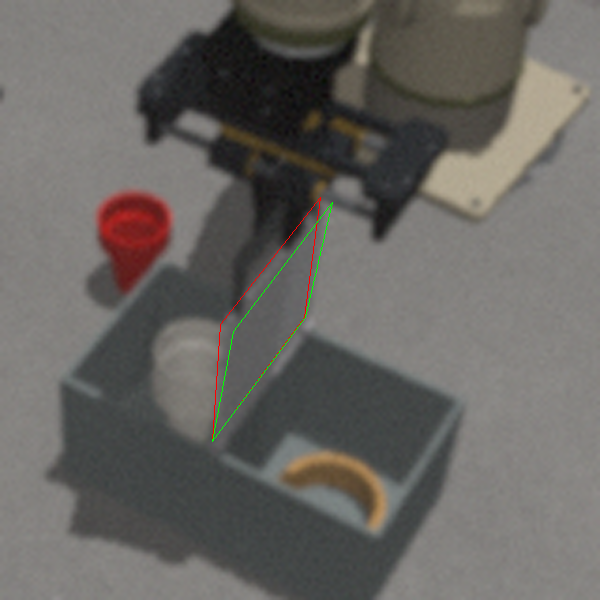

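The flap stands upright: the plate lies along the red outline for straight up and the forces are small. The nested tumblers are undisturbed, so I hand in.

```bash
python3 -c "
from cell import robot
print(robot.hand_in())"
```

```text
the job is handed in; nothing more can be done
None
```

The loose tumbler is nested fully home and upright in its twin and released; the flap is held by its bar at straight up (within about half a degree by my measurements), and the job is handed in at about 16.6 s on the robot's clock.

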